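# Source-check a contamination probe and survey a broken strainer piece

### The job

Survey the broken strainer piece for contamination: first pull the check source's shutter fully open by its red knob, then lift the yellow probe out of its cradle by the top handle and prove that it responds by holding it level, about a centimetre above the open source disc and centred on it, for two seconds. Then carry it over the bottle and hold it level about a centimetre above the cream perforated strainer piece in the blue tray (not the plain porcelain shard beside it), centred, with the probe's long side along the piece's long side (the ridge of its arch) so that the window covers all of it. Out of its cradle the probe must touch none of these things, the loose ones must stay where they are, and you must finish while still holding the probe steady there, not putting it down.

Things in the scene. Friction and masses are not known exactly. Their poses are not given: they have to be found in the camera images.
- cradle: Grey plastic cradle fixed to the worktop, 150 x 118 mm (x, y), cheeks 34 mm high that guide the probe head with 2 mm of play all round; origin: centre of its underside on the worktop, z up. The probe stands in it with its own axes parallel to the cradle's, its window side 14 mm above the worktop, and comes out straight up (lift more than 30 mm).
- probe: Loose yellow contamination probe, about 0.4 kg: flat head 120 x 88 x 24 mm (x, y, z) with the detector window (108 x 76 mm) on its underside, black flat-iron handle on top. Origin: centre of the window side (underside); x along the long side, z up. The small display is at the +x end; either way round is as good.
- probe_window (a point): Centre of the probe's window, on its underside (the same point and axes as the probe's origin).
- probe_handle (a point): Middle of the probe's handle bar, 62 mm above the window. The bar runs along the probe's x, 24 mm wide (y), 18 mm high, top 71 mm above the window, 58 mm free between its two posts; 29 mm of free height between the bar's underside and the head. Grip across y, from above.
- check_source: Grey shielded check source fixed to the worktop: foot plate 116 x 86 mm, block 100 x 70 mm with its top 32 mm above the worktop, two steel guide rails on top reaching 38 mm. Origin: centre of its underside; x points away from the knob's end.
- source_disc (a point): Face of the copper-coloured source disc (24 mm across) in the top of the block, 15 mm from the block's centre towards +x, 33 mm above the worktop; its axes are those of check_source. The shutter covers it until pulled open.
- shutter (a joint): Sliding shutter plate on the check source: 0 m closed, 0.045 m fully open (end stop). Grows as the red knob is pulled along the check source's own -x (roughly towards the robot). Light sliding friction, about 1.5 N; it stays where it is left.
- shutter_knob (a point): Middle of the head of the red knob that stands on the shutter plate: 15 mm across, its top 63 mm and this point 56 mm above the worktop, plate surface at 37 mm. Open, it stands 88 mm from the disc's centre, clear of a probe held square over the disc.
- tray: Flat grey-blue sorting tray fixed to the worktop, 252 x 372 mm (x, y) over its rim, standing on 15 mm rubber feet, rim 32 mm and floor 19 mm above the worktop; origin: centre of its underside. The two fragments lie in its two halves.
- strainer_piece: The piece to survey: loose, light, arched piece of a cream speckled perforated ceramic strainer, 65 mm (x) x 86 mm (y, its long side, along the ridge of the arch), 26 mm high, lying in the tray; origin: centre of its underside, 19 mm above the worktop.
- piece_top (a point): Centre of the strainer piece at the height of its top, 45 mm above the worktop; axes of strainer_piece.
- dish_shard: Bystander: plain porcelain dish shard, 60 x 69 x 10 mm; origin at the centre of its underside. It lies in the tray beside the strainer piece, either may be in either half; they lie about 17 cm apart.
- plastic_bottle: Bystander and obstacle: clear plastic bottle with a blue cap lying between the check source and the tray, 61 mm in diameter and high, 214 mm long (its y, pointing roughly along world x); origin: centre of its underside.
- dropper: Bystander: white dropper bottle standing upright, 49 mm across, 107 mm high; origin: centre of its underside.

How it is judged (in metres and radians):
On the way, in this order (a step that is already met when the one before it is completed fails the run):
1. the shutter is pulled fully open (at least 40 of 45 mm) (value of joint shutter above 0.04 m), for 0.2 s.
2. the held probe hovers level over the open source disc: window centre within 15 mm of the disc's centre, 6 to 20 mm above its face, for 1.5 s (value of joint shutter above 0.04 m and horizontal distance between probe_window and source_disc below 0.015 m and z of probe_window in the frame of source_disc between 0.006 and 0.02 m and angle between probe's own z axis and vertical below 0.09 rad and contact force between the fingers and probe above 1 N and contact force between probe and check_source below 0.1 N), for 1.5 s.
At the end, for the whole second after the job is handed in: Probe still gripped, at rest, over the strainer piece: centres within 10 mm in plan, window 4 to 18 mm above its top, tilt under 0.09 rad, long sides parallel within 0.12 rad (either way round), touching only the gripper; piece, shard and both bottles within 10 mm of their start (horizontal distance between probe_window and piece_top below 0.01 m and z of probe_window in the frame of piece_top between 0.004 and 0.018 m and angle between probe's own z axis and vertical below 0.09 rad and angle between the x axis of probe and the y axis of strainer_piece, either way round below 0.12 rad and linear speed of probe below 0.02 m/s and angular speed of probe below 0.1 rad/s and contact force between the fingers and probe above 1 N and contact force between probe and strainer_piece below 0.1 N and contact force between probe and dish_shard below 0.1 N and contact force between probe and cradle below 0.1 N and contact force between probe and check_source below 0.1 N and contact force between probe and tray below 0.1 N and contact force between probe and plastic_bottle below 0.1 N and contact force between probe and dropper below 0.1 N and distance of each of strainer_piece, dish_shard, plastic_bottle, dropper from where it was at the start of the episode below 0.01 m); the arm keeps its last pose, push and grip.
It fails at once if the probe touches the check source (contact force between probe and check_source above 0.5 N).
It fails at once if the probe touches the strainer piece (contact force between probe and strainer_piece above 0.3 N).
It fails at once if the strainer piece is disturbed (distance of strainer_piece from where it was at the start of the episode above 0.01 m).
It fails at once if the probe touches a bystander or the tray (contact force between probe and dish_shard above 0.5 N or contact force between probe and plastic_bottle above 0.5 N or contact force between probe and dropper above 0.5 N or contact force between probe and tray above 0.5 N).
It fails at once if a bystander is moved (distance of any of dish_shard, plastic_bottle, dropper from where it was at the start of the episode above 0.01 m).
It also fails if it takes over 69 s, if anything falls off the work surface, if the arm or the gripper's body presses on something with over 40 N, if the wrist force passes 120 N, or if a joint passes its speed limit or range.

### The arm

A 6-joint arm with a two-finger parallel gripper is mounted at the origin on a cart in front of the work surface, level with it; the furniture and walls round the work are solid. World frame = base frame: x ahead of the robot, y to its left, z up, the work surface at z = 0. Lengths are in mm, angles in degrees, forces in N, time in s.
With the tool pointing down it reaches from about 350 to 850 mm from the base axis. Payload 8.1 kg.
Tool frame: the origin (TCP) lies midway between the tips of the shut fingers; the grasp point (between the pads) lies 19 mm behind it; z points along the fingers, y is the line along which they close (so a half turn about z gives the same grasp; the last joint's range is limited). The gripper opens to 85 mm and grips with 20 to 120 N. Pads are 22 mm wide; open, the fingers measure 114 mm over their backs; the gripper's body (76 mm by 85 mm) begins 54 mm behind the grasp point. The pads swing forward as they close: fully open they stand 13 mm farther back than shut.
Start: joints at [58.992, 7.471, 85.268, -0, 87.261, -4.893], TCP at [264.089, 538.76, 231.292] pointing down, gripper open.
Joint ranges: [-169.43, 169.43], [-51.17, 129.36], [1.28, 143.12], [-76.62, 256.62], [0, 156.53], [-152.29, 152.29]. Speed limits (degrees/s): [136.94, 136.94, 159.86, 180, 180, 180].

### API

Orientations are given as [roll, pitch, yaw] about the fixed x, y, z axes, in that order (R = Rz(yaw) Ry(pitch) Rx(roll)).
In Python, from bench import r gives the robot as it stands.
- The arm moves only by the tool apply_moves, never from a script. Its argument "steps" is a list of rows, each a list of 7 numbers: the opening, from -1 (shut) to 1 (fully open), then the shift along the tool's x, y, z in mm, then the turn, a rotation vector about the tool's x, y, z in units of 5 degrees (1.0 is 5 degrees). A call has exactly 8 rows; each row shifts and turns the commanded pose from where the row before left it, along the tool's axes as they then stand; what a row does not reach is not made up. A row lasts 1/10 s, in which the tool goes at most 50 mm and 8.59 degrees, less where a joint would pass 70% of its speed; a pose out of reach is approached as far as the arm can. A call is refused whole if a number of a shift passes 50 or a number of a turn 1, either way. A call with a gripper value outside its range is refused whole. The fingers move at their own pace and stop on an object; "squeeze" is the grip in N (left out, the last holds). Time passes only in rows, so rows that do not move let the fingers close, or fill a call up. It gives the time, the measured TCP pose, the force, the opening and the grip force at its end, in the units of the state.
- r.sense(): the state, without advancing time (a new reading comes with each control period).
- r.snapshot(name): name is "scene" or "top" or "wrist"; returns a dict with "color" (400x640x3 uint8, blue, green, red), "depth" (400x640 float32, mm along the optical axis (not along the pixel's ray), 0 where there is no reading), "mtx" (3x3 intrinsics, pixels), "T" (4x4, takes a point from camera to world coordinates); the wrist camera has in their place "hand_eye" (4x4, takes a point from camera to tool coordinates, whose origin is the TCP and whose axes are the flange's). Camera axes: x right, y down, z forward; pixel columns grow to the right and rows downward; lengths in mm; the calibration is good to about 2 mm. The wrist camera is an equidistant fisheye: a pixel r from the principal point sees the ray r / f radians off the axis. A picture is of the moment at which its call begins: read the wrist's pose just before it.
- r.hand_in(): hands the job in; it is judged then, once.
The state is a dict: "time": time; "joint_pos": joint angles; "qd": joint speeds; "joint_efforts": joint torques, N m; "tool_pos": TCP position; "tcp_rot": TCP orientation; "ft_force": force on the tool from outside, world axes, zero at the start; "wrist_torque": the same for the moment, N m; "finger_gap": finger opening in mm; "grip_force": force on a finger pad.
Only numpy, scipy, OpenCV 4.12 (cv2) and the standard library are available. Lean on these libraries where they do the work, as an engineer would, in place of code of your own. Each camera call takes 0.05 s, during which the arm holds its last target. There are 200 camera calls.

## Working session

There is one attempt and no reset: what is moved stays moved. The work goes in short steps, Python scripts to look and compute and a tool call to move; the robot and the scene stay as the last step left them, time stands still between calls to the robot, and variables do not carry over. Pictures are saved under pics/ and viewed, at most 10 in all, crops included, and the job is handed in when it is done.

Besides the shell and the picture viewer there is one more tool, called by a JSON object that holds its "op" and its "data". apply_moves: Moves the arm, as the interface text tells. Its arguments: {"type":"object","properties":{"steps":{"type":"array"},"squeeze":{"type":"number"}},"required":["steps"]}

```bash
mkdir -p pics
python3 - <<'E'
from bench import r
import numpy as np,cv2
print(r.sense())
for n in("top","scene"):
    s=r.snapshot(n); np.savez(n+".npz",**{k:v for k,v in s.items() if k!="name"}); cv2.imwrite(f"pics/{n}.png",s["color"]); print(s["mtx"],s["T"])
E
```

```text
{'time': 0.0, 'joint_pos': array([ 5.89932935e+01,  7.51443473e+00,  8.53306817e+01,  1.25984967e-03,
        8.72615192e+01, -4.89346127e+00]), 'qd': array([-0.0578379 , -0.05833583,  0.07142085,  0.01682173,  0.12760174,
        0.03454592]), 'joint_efforts': array([-6.10980387e-04, -5.69402218e+01, -5.00549912e+01, -2.76576366e-04,
        1.49273558e-02, -4.01182865e-05]), 'tool_pos': array([263.77604176, 538.28700083, 230.23801403]), 'tcp_rot': array([-1.79893860e+02, -1.03500635e-02,  1.53886684e+02]), 'ft_force': array([ 0.26774422, -0.61660044,  0.19616771]), 'wrist_torque': array([ 0.00465646,  0.02626114, -0.02897281]), 'grip_force': 0.0, 'finger_gap': 85.2706375188499}
[[381.48047647   0.         315.25685529]
 [  0.         381.48047647 196.3027124 ]
 [  0.           0.           1.        ]] [[-2.74752447e-02 -9.82454263e-01  1.84468784e-01  3.82289751e+02]
 [-9.99342686e-01  3.13617319e-02  1.81834689e-02 -2.32178403e+01]
 [-2.36496870e-02 -1.83847934e-01 -9.82670153e-01  1.14589926e+03]
 [ 0.00000000e+00  0.00000000e+00  0.00000000e+00  1.00000000e+00]]
[[394.49256356   0.         323.51851905]
 [  0.         394.49256356 202.42132359]
 [  0.           0.           1.        ]] [[ 7.74198489e-01 -3.54808256e-01  5.24144828e-01 -5.82453188e+01]
 [-6.32677600e-01 -4.57783492e-01  6.24622550e-01 -7.80971214e+02]
 [ 1.83236120e-02 -8.15196526e-01 -5.78894523e-01  7.82175530e+02]
 [ 0.00000000e+00  0.00000000e+00  0.00000000e+00  1.00000000e+00]]
```

View pics/top.png

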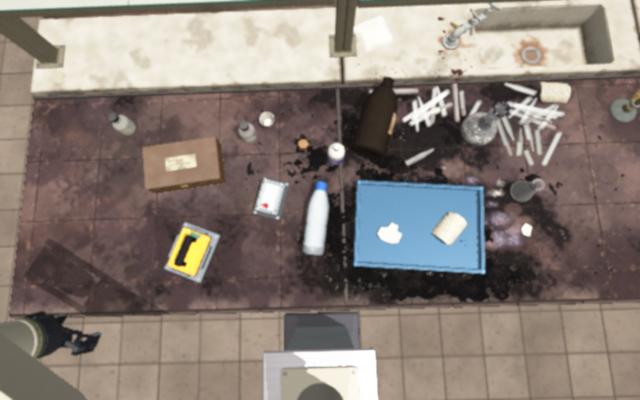

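View pics/scene.png

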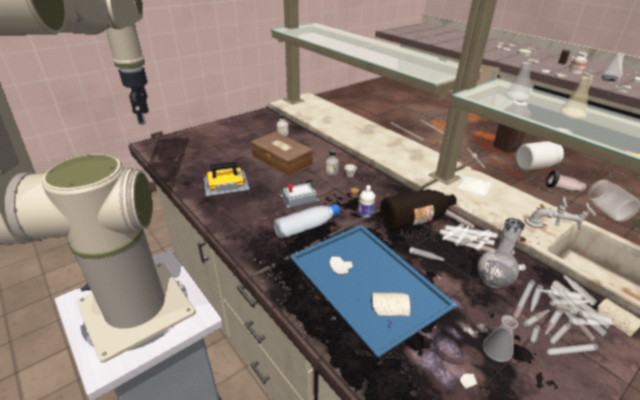

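The top view shows the probe in its cradle at about (192,252), the check source at (270,198) with its red knob near (265,206), the bottle at (317,220) and the dropper at (336,153). The tray is centred near (420,226), with the shard at (390,233) and the strainer piece at (450,228). The scene view agrees with this.

```bash
cat > h.py <<'E'
import numpy as np,cv2
def cloud(n):
    s=np.load(n+".npz"); d=s["depth"]; K=s["mtx"]; v,u=np.indices(d.shape)
    P=np.stack([(u-K[0,2])/K[0,0]*d,(v-K[1,2])/K[1,1]*d,d],-1)@s["T"][:3,:3].T+s["T"][:3,3]
    return s["color"],P,d
def rect(p):
    (c,wh,a)=cv2.minAreaRect(p[:,:2].astype(np.float32)); return np.round(c,1),np.round(wh,1),round(a,1)
E
python3 - <<'E'
from h import *
for n,boxes in (("top",dict(probe=(160,215,215,290),source=(250,170,292,222),bottle=(300,178,332,260),dropper=(325,138,348,168),tray=(350,178,490,275),strainer=(430,208,470,248),shard=(375,220,405,247))),("scene",dict(probe=(200,160,252,198),source=(275,178,322,208),dropper=(355,183,378,220),strainer=(368,285,415,322),shard=(326,252,356,275)))):
    c,P,d=cloud(n); hsv=cv2.cvtColor(c,cv2.COLOR_BGR2HSV).astype(int); H,S,V=[hsv[...,i] for i in range(3)]
    m0=d>0
    def rep(k,m):
        p=P[m&m0]
        if len(p)<4: print(n,k,len(p));return
        print(n,k,len(p),*rect(p),"z",np.percentile(p[:,2],[2,50,98]).round(1), "med",np.median(p[:,:2],0).round(1))
    for k,(x0,y0,x1,y1) in boxes.items():
        b=np.zeros(d.shape,bool); b[y0:y1,x0:x1]=1
        z=P[...,2]
        if k=="probe": rep("yellow",b&(H>18)&(H<35)&(S>140)&(V>120)); rep("bar",b&(z>70)); rep("head",b&(z>30)&(z<50)); rep("cradle",b&(z>8)&(z<100))
        if k=="source": rep("red",b&((H<8)|(H>172))&(S>130)&(V>110)); rep("block",b&(z>22)&(z<44)); rep("foot",b&(z>5)&(z<90)); rep(">48",b&(z>48))
        if k=="bottle": rep(k,b&(z>15));rep(">50",b&(z>50))
        if k=="dropper": rep(k,b&(z>60))
        if k=="tray": rep(k,b&(z>12)&(H>90)&(H<125)&(S>90))
        if k in("strainer","shard"): rep(k,b&(S<95)&(V>120)); rep(k+"z",b&(z>25))
E
python3 -c "
import cv2
a=cv2.imread('pics/top.png')
A=cv2.resize(a[160:290,160:290],(600,600),interpolation=cv2.INTER_CUBIC);cv2.imwrite('pics/c1.png',A)"
```

```text
top yellow 844 [442.4 374.7] [ 98.8 118.7] 68.4 z [32.3 37.5 81.4] med [433.7 360.7]
top bar 293 [439.9 369.3] [24.2 89.7] 68.4 z [74.1 83.2 87.7] med [438.9 368. ]
top head 1097 [439.9 369.6] [103.9 135.3] 68.8 z [30.9 36.8 43.2] med [437.4 359.1]
top cradle 1700 [440.5 368.9] [115.2 147.4] 68.5 z [ 8.5 36.9 86. ] med [436.9 359.8]
top red 8 [565.3 143.1] [7.  6.4] 86.0 z [57.1 61.2 62. ] med [565.2 142.8]
top block 756 [595.5 133.1] [ 70.8 100. ] 74.1 z [26.7 34.9 40.2] med [595.4 131.6]
top foot 942 [608.1 138.3] [127.2 147.3] 86.2 z [ 5.6 34.  60.2] med [591.5 129.6]
top >48 24 [564.7 141.6] [14.  12.3] 84.7 z [55.4 61.5 65. ] med [565.1 141.2]
top bottle 1334 [526.9  -5.9] [ 60.4 212.4] 81.4 z [34.3 53.7 61.9] med [514.   -6.4]
top >50 862 [523.2  -4.4] [ 49.5 204.6] 83.0 z [50.4 56.7 62.4] med [502.9  -3.1]
top dropper 217 [716.7 -67.7] [45.9 45.3] 44.4 z [ 63.6  80.9 106. ] med [712.5 -67. ]
top tray 9728 [ 498.3 -307.1] [379.8 262.6] 84.7 z [13.5 18.2 32.8] med [ 500.8 -300.8]
top strainer 815 [ 485.1 -399.3] [ 86.2 102.2] 47.7 z [14.8 36.4 46.2] med [ 486.9 -388.6]
top strai
[... 678 characters left out ...]
cene block 405 [594.8 127.3] [ 68.5 100.9] 73.6 z [22.8 35.1 39.9] med [591.5 119.7]
scene foot 638 [594.5 121.2] [246.7 134.3] 52.7 z [ 5.6 32.4 58.8] med [583.1 112.6]
scene >48 41 [564.8  66.9] [ 23.2 161. ] 2.9 z [48.9 57.8 65.4] med [564.4 134.7]
scene dropper 177 [714.4 -75.8] [34.7 45.6] 53.6 z [ 60.9  78.9 106.9] med [711.  -77.9]
scene strainer 936 [ 487.5 -398.4] [93.8 98.6] 50.3 z [17.3 37.3 45.9] med [ 479.2 -401.9]
scene strainerz 719 [ 483.2 -396.2] [57.1 86.4] 48.4 z [25.9 40.3 46.1] med [ 479.5 -401.4]
scene shard 347 [ 484.3 -214.5] [78.3 64.6] 61.5 z [17.  23.7 28.6] med [ 477.  -218.1]
scene shardz 100 [ 471.5 -219. ] [57.7 62.2] 21.9 z [25.1 26.5 28.8] med [ 469.3 -221.8]
```

View pics/c1.png

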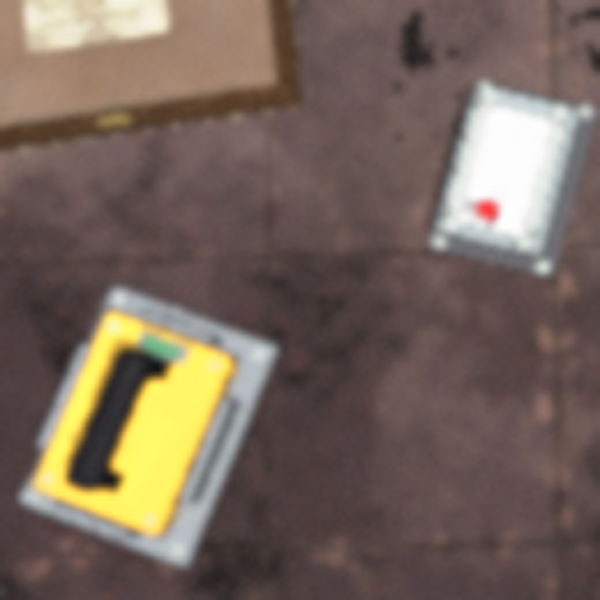

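Everything measured fits the given sizes. The probe has yaw about -21.6° and the source about -16°, with its knob near (565,141). I'm moving above the knob to look closer with the wrist camera.

{"op": "apply_moves", "data": {"steps": [[1,-37,-19,10,0,0,0],[1,-37,-19,10,0,0,0],[1,-37,-19,10,0,0,0],[1,-37,-19,10,0,0,0],[1,-37,-19,10,0,0,0],[1,-37,-19,10,0,0,0],[1,-37,-19,10,0,0,0],[1,-37,-19,10,0,0,0]], "squeeze": 60}}

```text
time: 0.9
tool_pos: [463.5, 270.4, 150.6]
tcp_rot: [-180.0, -0.0, 153.9]
ft_force: [0.0, 0.3, 0.4]
finger_gap: 85.3
grip_force: 0.0
```

{"op": "apply_moves", "data": {"steps": [[1,-37,-19,10,0,0,0],[1,-37,-19,10,0,0,0],[1,-37,-19,10,0,0,0],[1,-37,-16,0,0,0,0],[1,0,0,0,0,0,-1],[1,0,0,0,0,0,-1],[1,0,0,0,0,0,0],[1,0,0,0,0,0,0]]}}

```text
time: 1.7
tool_pos: [563.4, 141.3, 120.9]
tcp_rot: [-180.0, -0.0, 163.7]
ft_force: [0.0, -0.6, 0.0]
finger_gap: 85.2
grip_force: 0.0
```

```bash
cat >> h.py <<'E'
from scipy.spatial.transform import Rotation as Ro
def wrist(r,name):
    q=r.sense(); s=r.snapshot("wrist"); d=s["depth"];K=s["mtx"]
    cv2.imwrite(f"pics/{name}.png",s["color"])
    v,u=np.indices(d.shape); x=(u-K[0,2])/K[0,0]; y=(v-K[1,2])/K[1,1]; th=np.hypot(x,y)
    k=np.where(th>1e-9,np.tan(np.minimum(th,1.5))/np.maximum(th,1e-9),1)
    P=np.stack([x*k*d,y*k*d,d],-1)@s["hand_eye"][:3,:3].T+s["hand_eye"][:3,3]
    R=Ro.from_euler("xyz",q["tcp_rot"],degrees=True).as_matrix()
    return s["color"],P@R.T+q["tool_pos"],d,q,s
def go(q,p,yaw):
    "remaining shift in tool axes, yaw turn in units"
    R=Ro.from_euler("xyz",q["tcp_rot"],degrees=True).as_matrix()
    print("shift",(R.T@(np.array(p)-q["tool_pos"])).round(1),"turn units",round(-((yaw-q["tcp_rot"][2]+180)%360-180)/5,2))
E
python3 - <<'E'
from h import *
from bench import r
c,P,d,q,s=wrist(r,"w1"); np.savez("w1.npz",c=c,P=P,d=d)
print(q["tool_pos"],q["tcp_rot"],q["time"],s["mtx"],s["hand_eye"])
print((d>0).mean())
near=np.hypot(P[...,0]-592,P[...,1]-133)<90
H,S,V=[cv2.cvtColor(c,cv2.COLOR_BGR2HSV)[...,i].astype(int) for i in range(3)]
z=P[...,2]; m=near&(d>0)
for k,mm in dict(red=m&((H<8)|(H>172))&(S>130)&(V>90),block=m&(z>22)&(z<44),knob=m&(z>48)&(z<70)).items():
    p=P[mm]; 
    if len(p)>4: print(k,len(p),*rect(p),np.median(p,0).round(1),np.percentile(p[:,2],[2,98]))
E
```

```text
[563.38090006 141.31527541 120.88939376] [-1.79984001e+02 -4.01866503e-02  1.63744242e+02] 1.7 [[309.70691629   0.         320.6602608 ]
 [  0.         309.70691629 195.03594289]
 [  0.           0.           1.        ]] [[ 5.61437417e-04 -9.56953119e-01 -2.90241989e-01  7.35059364e+01]
 [ 9.99999568e-01  7.52413791e-04 -5.46397681e-04 -1.30509535e+00]
 [ 7.41259041e-04 -2.90241557e-01  9.56953128e-01 -1.43174116e+02]
 [ 0.00000000e+00  0.00000000e+00  0.00000000e+00  1.00000000e+00]]
0.99312109375
red 318 [565.3 139.8] [11.8 13.9] 74.0 [564.2 139.7  63.5] [47.46124639 64.91796168]
block 8944 [595.8 131. ] [ 70.8 100.8] 73.8 [589.6 131.7  37. ] [28.21200597 39.6102603 ]
knob 405 [565.6 139.7] [14.3 14.5] 32.9 [564.2 139.9  63.4] [54.58366792 64.84184258]
```

View pics/w1.png

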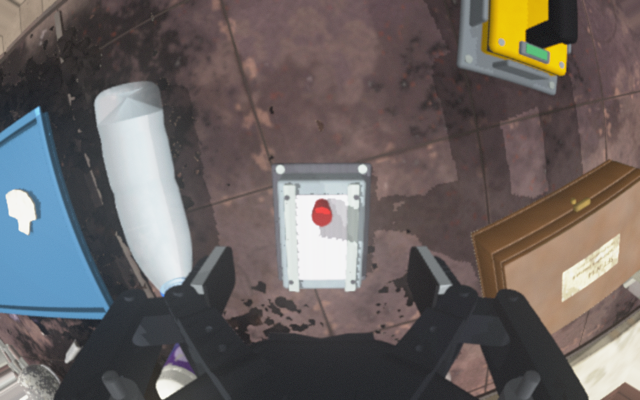

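The wrist view shows the knob at pixel (321,212) between the open fingers, with the bottle well clear. The knob measures (565.5,139.8) and the block centre (595.8,131.0), yaw -16.2°. Next I go down, grip, and pull along tool +x.

{"op": "apply_moves", "data": {"steps": [[1,-2,-1,20,0,0,0],[1,0,0,20,0,0,0],[1,0,0,20,0,0,0],[1,0,0,16,0,0,0],[-1,0,0,0,0,0,0],[-1,0,0,0,0,0,0],[-1,0,0,0,0,0,0],[-1,0,0,0,0,0,0]], "squeeze": 40}}

```text
time: 2.55
tool_pos: [566.4, 140.0, 46.7]
tcp_rot: [179.9, 0.1, 163.9]
ft_force: [0.4, -0.8, 0.8]
finger_gap: 28.3
grip_force: 0.0
```

{"op": "apply_moves", "data": {"steps": [[-1,0,0,0,0,0,0],[-1,0,0,0,0,0,0],[-1,0,0,0,0,0,0],[-1,0,0,0,0,0,0],[-1,0,0,0,0,0,0],[-1,0,0,0,0,0,0],[-1,0,0,0,0,0,0],[-1,0,0,0,0,0,0]]}}

```text
time: 3.35
tool_pos: [566.4, 140.7, 46.6]
tcp_rot: [179.9, 0.1, 163.9]
ft_force: [-0.2, 5.9, 5.0]
finger_gap: 13.0
grip_force: 39.2
```

{"op": "apply_moves", "data": {"steps": [[-1,6,0,0,0,0,0],[-1,8,0,0,0,0,0],[-1,8,0,0,0,0,0],[-1,8,0,0,0,0,0],[-1,8,0,0,0,0,0],[-1,6,0,0,0,0,0],[-1,3,0,0,0,0,0],[-1,0,0,0,0,0,0]]}}

```text
time: 4.15
tool_pos: [525.8, 152.3, 46.8]
tcp_rot: [179.8, 0.7, 163.9]
ft_force: [26.4, 0.6, -17.3]
finger_gap: 12.6
grip_force: 39.7
```

The force has risen to 26 N, so the shutter is at its end stop. I release and rise.

{"op": "apply_moves", "data": {"steps": [[-1,0,0,0,0,0,0],[-1,0,0,0,0,0,0],[1,-2,0,0,0,0,0],[1,0,0,0,0,0,0],[1,0,0,0,0,0,0],[1,0,0,0,0,0,0],[1,0,0,0,0,0,0],[1,0,0,-30,0,0,0]]}}

```text
time: 4.95
tool_pos: [518.3, 151.6, 71.1]
tcp_rot: [-179.8, -0.4, 163.9]
ft_force: [-0.1, -0.8, -0.5]
finger_gap: 85.1
grip_force: 0.0
```

{"op": "apply_moves", "data": {"steps": [[1,0,0,-40,0,0,0],[1,-10,0,-40,0,0,0],[1,-30,0,-10,0,0,0],[1,0,0,0,0,0,0],[1,0,0,0,0,0,0],[1,0,0,0,0,0,0],[1,0,0,0,0,0,0],[1,0,0,0,0,0,0]]}}

```text
time: 5.75
tool_pos: [559.6, 141.3, 164.4]
tcp_rot: [-180.0, -0.1, 163.9]
ft_force: [-0.5, 0.7, -0.9]
finger_gap: 85.4
grip_force: 0.0
```

Run:
```python
from h import *
from bench import r
c,P,d,q,s=wrist(r,"w2")
H,S,V=[cv2.cvtColor(c,cv2.COLOR_BGR2HSV)[...,i].astype(int) for i in range(3)]
z=P[...,2]; m=(np.hypot(P[...,0]-592,P[...,1]-133)<95)&(d>0)
for k,mm in dict(red=m&((H<6)|(H>174))&(S>150)&(V>90)&(z>45),copper=m&(H>4)&(H<22)&(S>70)&(z>28)&(z<42),block=m&(z>22)&(z<44),foot=m&(z>4)&(z<44)).items():
    p=P[mm]
    if len(p)>4: print(k,len(p),*rect(p),np.median(p,0).round(1),np.percentile(p[:,2],[2,98]))
p=P[(d>0)&(np.hypot(P[...,0]-440,P[...,1]-369)<110)]
for k,a,b in(("bar",70,100),("head",30,50),("cradle",8,100)):
    t=p[(p[:,2]>a)&(p[:,2]<b)]; 
    if len(t)>4: print(k,len(t),*rect(t),np.percentile(t[:,2],[2,50,98]))
print(q["tool_pos"],q["tcp_rot"],q["time"]); go(q,(440.2,369,150),158.4)
```

```text
red 210 [525.5 151.1] [12.  12.7] 73.7 [525.4 151.3  63.6] [62.5143454  65.06091932]
copper 386 [610.7 126.9] [22.2 21.9] 59.3 [610.4 126.8  33.6] [32.27835818 34.96534917]
block 8286 [581.1 135.1] [ 71.1 130.7] 74.1 [580.7 135.8  36.7] [30.88925049 39.54337295]
foot 9624 [584.8 123.6] [133.  166.9] 84.2 [580.  135.9  36.3] [ 5.57202704 39.47580485]
bar 1387 [457.9 359.9] [24.2 53.8] 68.4 [72.0642592  84.19418732 86.66405591]
head 4386 [467.1 356.7] [102.4  88. ] 84.9 [31.5454084  38.0937509  44.20477692]
cradle 7890 [466.1 356.4] [115.9  95.5] 68.5 [ 8.23394979 38.02058838 85.8280546 ]
[559.6075218  141.33731064 164.40662749] [-1.79963033e+02 -8.47976060e-02  1.63907475e+02] 5.75
shift [177.8 185.7  14.6] turn units 1.1
```

View pics/w2.png

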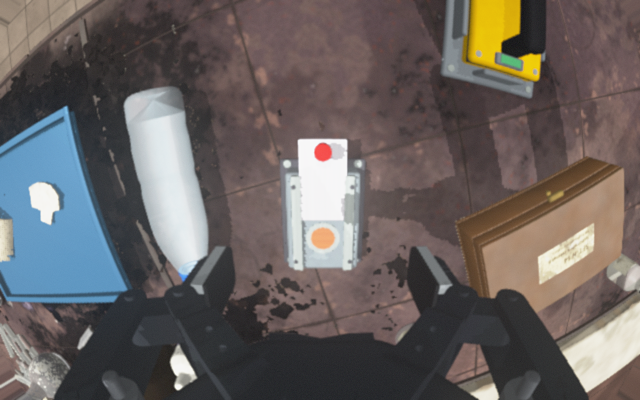

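The shutter is fully open, with the knob at (323,152) and the copper disc at (322,238). The disc is at (610.6,126.9), 88.5 mm from the knob, as it should be. On to the probe.

{"op": "apply_moves", "data": {"steps": [[1,30,31,2,0,0,0],[1,30,31,2,0,0,0],[1,30,31,2,0,0,0],[1,30,31,2,0,0,0],[1,30,31,2,0,0,0],[1,28,31,2,0,0,0],[1,0,0,0,0,0,1],[1,0,0,0,0,0,0.1]]}}

```text
time: 6.6
tool_pos: [440.1, 370.3, 153.0]
tcp_rot: [-180.0, -0.0, 158.4]
ft_force: [0.4, 0.6, -0.7]
finger_gap: 85.3
grip_force: 0.0
```

{"op": "apply_moves", "data": {"steps": [[1,0,0,0,0,0,0],[1,0,0,0,0,0,0],[1,0,0,0,0,0,0],[1,0,0,0,0,0,0],[1,0,0,0,0,0,0],[1,0,0,0,0,0,0],[1,0,0,0,0,0,0],[1,0,0,0,0,0,0]]}}

```text
time: 7.4
tool_pos: [441.2, 369.2, 153.3]
tcp_rot: [-180.0, -0.0, 158.4]
ft_force: [-1.1, -1.4, 1.3]
finger_gap: 85.6
grip_force: 0.0
```

Run:
```python
from h import *
from bench import r
c,P,d,q,s=wrist(r,"w3")
p=P[(d>0)&(np.hypot(P[...,0]-440,P[...,1]-369)<100)]
for k,a,b in(("bar",78,95),("head",30,50),("cradle",8,60)):
    t=p[(p[:,2]>a)&(p[:,2]<b)]; 
    if len(t)>4: print(k,len(t),*rect(t),np.percentile(t[:,2],[2,50,98]))
print(q["tool_pos"],q["tcp_rot"],q["time"]); go(q,(440.2,369,55),158.4)
```

```text
bar 3652 [440.4 368.4] [24.2 88.4] 67.8 [80.2526716  85.09110185 86.8013735 ]
head 10944 [440.7 367.8] [104.7 135.2] 68.6 [32.55570808 38.3236967  40.2086708 ]
cradle 13396 [440.8 368. ] [116.9 149.1] 68.0 [ 8.20089545 38.03159604 40.25030624]
[441.19774099 369.2364792  153.30217043] [-1.79999641e+02 -1.21334092e-04  1.58382284e+02] 7.4
shift [ 0.8 -0.6 98.3] turn units -0.0
```

View pics/w3.png

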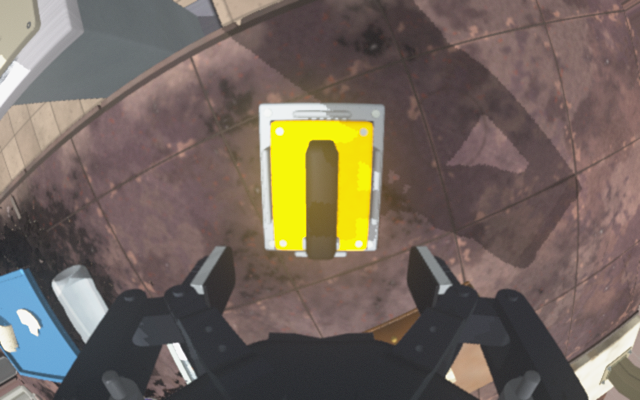

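The probe is square between the fingers, with the bar centred at (440.5,368.2), z-top 85, as given. I descend and grip.

{"op": "apply_moves", "data": {"steps": [[1,0,-1,25,0,0,0],[1,0,0,25,0,0,0],[1,0,0,25,0,0,0],[1,0,0,15,0,0,0],[1,0,0,7,0,0,0],[1,0,0,0,0,0,0],[-1,0,0,0,0,0,0],[-1,0,0,0,0,0,0]], "squeeze": 70}}

```text
time: 8.25
tool_pos: [441.8, 369.0, 57.9]
tcp_rot: [179.9, 0.1, 158.4]
ft_force: [-0.8, 0.9, -0.3]
finger_gap: 59.1
grip_force: 0.0
```

{"op": "apply_moves", "data": {"steps": [[-1,0,0,0,0,0,0],[-1,0,0,0,0,0,0],[-1,0,0,0,0,0,0],[-1,0,0,0,0,0,0],[-1,0,0,0,0,0,0],[-1,0,0,0,0,0,0],[-1,0,0,0,0,0,0],[-1,0,0,0,0,0,0]]}}

```text
time: 9.05
tool_pos: [441.3, 368.7, 57.1]
tcp_rot: [179.9, 0.0, 158.4]
ft_force: [-0.3, -0.7, 4.9]
finger_gap: 22.8
grip_force: 69.0
```

Gripped. I lift straight up, slowly at first.

{"op": "apply_moves", "data": {"steps": [[-1,0,0,-5,0,0,0],[-1,0,0,-10,0,0,0],[-1,0,0,-15,0,0,0],[-1,0,0,-20,0,0,0],[-1,0,0,-25,0,0,0],[-1,0,0,-20,0,0,0],[-1,0,0,-5,0,0,0],[-1,0,0,0,0,0,0]]}}

```text
time: 9.85
tool_pos: [441.4, 368.7, 157.8]
tcp_rot: [179.9, 0.1, 158.4]
ft_force: [0.4, 0.3, -3.9]
finger_gap: 22.9
grip_force: 69.4
```

Run:
```python
from h import *
from bench import r
c,P,d,q,s=wrist(r,"w4")
R=Ro.from_euler("xyz",q["tcp_rot"],degrees=True).as_matrix()
p=P[(d>0)]; L=(p-q["tool_pos"])@R   # tool frame
k=(np.abs(L[:,0])<90)&(np.abs(L[:,1])<70)
for n,a,b in(("bar",-40,0),("head",8,35)):
    t=L[k&(L[:,2]>a)&(L[:,2]<b)]
    if len(t)>4: print(n,len(t),*rect(t),np.percentile(t[:,2],[2,50,98]))
t=L[k&(L[:,2]>8)&(L[:,2]<30)]; A=np.c_[t[:,:2],np.ones(len(t))]
print("plane",np.linalg.lstsq(A,t[:,2],rcond=None)[0])
print(q["tool_pos"],q["tcp_rot"],q["time"],q["ft_force"],q["wrist_torque"]); go(q,(610.6,126.9,q["tool_pos"][2]),163.9)
```

```text
bar 11048 [ 4.1 -0.8] [48.2 82.4] 72.5 [-38.25910859 -28.06781693  -9.35610686]
head 14412 [ 1.5 -0.8] [118.5  89.1] 0.5 [16.68699694 18.52612994 23.77294196]
plane [ 1.00816687e-02 -5.09680587e-03  1.83605122e+01]
[441.44009145 368.6855548  157.81326131] [1.79890082e+02 8.41772786e-02 1.58388340e+02] 9.85 [ 0.41367061  0.3027657  -3.86701777] [-0.01749252  0.04247837  0.01989216]
shift [-2.463e+02 -1.625e+02  1.000e-01] turn units -1.1
```

View pics/w4.png

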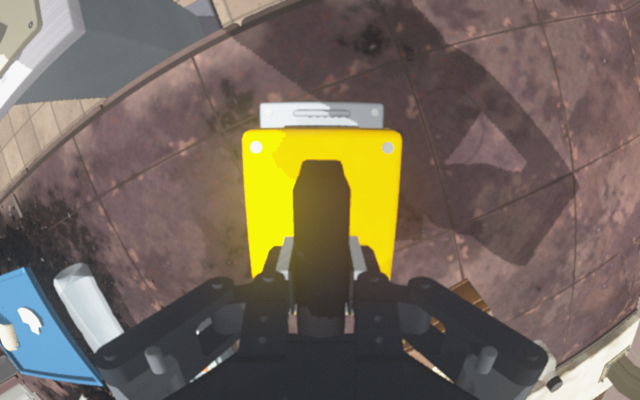

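The head is held level, with tilt about 0.6°. The window is 42.4 mm below the TCP and its centre is offset by (1.2,-0.7) in tool axes. Now to the disc: TCP target (612,127), z 88.5.

{"op": "apply_moves", "data": {"steps": [[-1,-15,-10,0,0,0,0],[-1,-32,-21,0,0,0,0],[-1,-37,-24,0,0,0,0],[-1,-37,-24,0,0,0,0],[-1,-37,-24,0,0,0,0],[-1,-37,-24,0,0,0,0],[-1,-32,-21,0,0,0,0],[-1,-20,-14,0,0,0,0]]}}

```text
time: 10.7
tool_pos: [611.0, 123.7, 154.1]
tcp_rot: [-179.9, -0.1, 158.3]
ft_force: [-0.4, 0.5, -3.9]
finger_gap: 23.0
grip_force: 69.3
```

{"op": "apply_moves", "data": {"steps": [[-1,0,0,0,0,0,-0.5],[-1,0,0,0,0,0,-0.6],[-1,0,0,0,0,0,0],[-1,0,0,0,0,0,0],[-1,0,0,0,0,0,0],[-1,0,0,0,0,0,0],[-1,0,0,0,0,0,0],[-1,0,0,0,0,0,0]]}}

```text
time: 11.5
tool_pos: [610.8, 126.9, 156.4]
tcp_rot: [180.0, 0.0, 163.9]
ft_force: [0.6, 0.0, -3.5]
finger_gap: 22.7
grip_force: 69.4
```

Run:
```python
from h import *
from bench import r
q=r.sense(); print(q["tool_pos"],q["tcp_rot"]); go(q,(611.9,127.2,88.5),163.9)
```

```text
[610.76699201 126.88514844 156.40505215] [1.79998561e+02 1.08435527e-02 1.63884669e+02]
shift [-1.   0.6 67.9] turn units -0.0
```

{"op": "apply_moves", "data": {"steps": [[-1,-1,0,15,0,0,0],[-1,0,0,20,0,0,0],[-1,0,0,15,0,0,0],[-1,0,0,8,0,0,0],[-1,0,0,5,0,0,0],[-1,0,0,3,0,0,0],[-1,0,0,2,0,0,0],[-1,0,0,0,0,0,0]]}}

```text
time: 12.3
tool_pos: [612.1, 126.5, 88.7]
tcp_rot: [180.0, 0.0, 163.9]
ft_force: [-0.1, -0.4, -3.5]
finger_gap: 22.7
grip_force: 69.3
```

{"op": "apply_moves", "data": {"steps": [[-1,0,0,0,0,0,0],[-1,0,0,0,0,0,0],[-1,0,0,0,0,0,0],[-1,0,0,0,0,0,0],[-1,0,0,0,0,0,0],[-1,0,0,0,0,0,0],[-1,0,0,0,0,0,0],[-1,0,0,0,0,0,0]]}}

```text
time: 13.1
tool_pos: [611.7, 126.5, 88.3]
tcp_rot: [-180.0, -0.0, 163.9]
ft_force: [-0.6, 0.4, -4.5]
finger_gap: 22.8
grip_force: 69.3
```

{"op": "apply_moves", "data": {"steps": [[-1,0,0,0,0,0,0],[-1,0,0,0,0,0,0],[-1,0,0,0,0,0,0],[-1,0,0,0,0,0,0],[-1,0,0,0,0,0,0],[-1,0,0,0,0,0,0],[-1,0,0,0,0,0,0],[-1,0,0,0,0,0,0]]}}

```text
time: 13.9
tool_pos: [611.7, 126.4, 88.3]
tcp_rot: [-180.0, -0.0, 163.9]
ft_force: [0.5, -0.4, -3.7]
finger_gap: 22.8
grip_force: 69.3
```

{"op": "apply_moves", "data": {"steps": [[-1,0,0,0,0,0,0],[-1,0,0,0,0,0,0],[-1,0,0,0,0,0,0],[-1,0,0,0,0,0,0],[-1,0,0,0,0,0,0],[-1,0,0,0,0,0,0],[-1,0,0,0,0,0,0],[-1,0,0,0,0,0,0]]}}

```text
time: 14.7
tool_pos: [611.7, 126.5, 88.3]
tcp_rot: [-180.0, -0.0, 163.9]
ft_force: [-0.5, 0.8, -4.0]
finger_gap: 22.7
grip_force: 69.3
```

Run:
```python
from h import *
from bench import r
s=r.snapshot("scene"); cv2.imwrite("pics/s2.png",cv2.resize(s["color"][140:340,180:440],None,fx=2.5,fy=2.5))
```

```text
(no output)
```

View pics/s2.png

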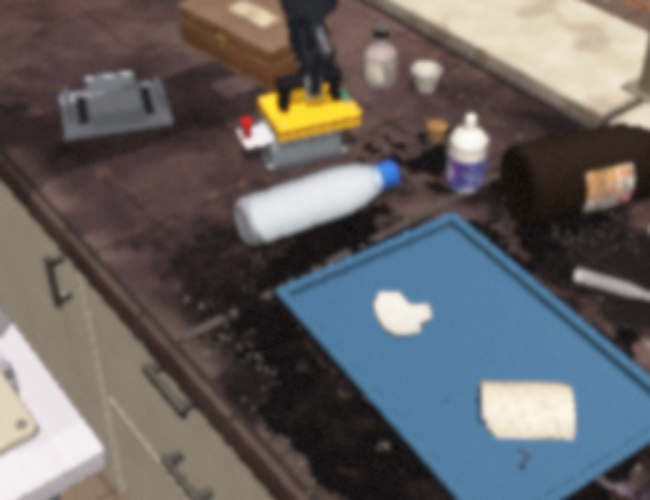

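The probe hovers just clear above the disc and held there over 2 s, and the bottle, dropper, shard and piece have not moved. I lift and carry it high over the bottle, to a look-out pose beside the piece.

{"op": "apply_moves", "data": {"steps": [[-1,0,0,-6,0,0,0],[-1,0,0,-14,0,0,0],[-1,0,0,-20,0,0,0],[-1,0,0,-20,0,0,0],[-1,0,0,-20,0,0,0],[-1,0,0,-18,0,0,0],[-1,0,0,-12,0,0,0],[-1,0,0,0,0,0,0]]}}

```text
time: 15.55
tool_pos: [613.3, 126.7, 201.9]
tcp_rot: [179.9, 0.3, 163.9]
ft_force: [0.6, 0.5, -3.8]
finger_gap: 22.9
grip_force: 69.5
```

{"op": "apply_moves", "data": {"steps": [[-1,-3,-12,0,0,0,0],[-1,-6,-24,0,0,0,0],[-1,-9,-36,0,0,0,0],[-1,-10,-40,0,0,0,0],[-1,-10,-40,0,0,0,0],[-1,-10,-40,0,0,0,0],[-1,-10,-40,0,0,0,0],[-1,-10,-40,0,0,0,0]]}}

```text
time: 16.35
tool_pos: [600.0, -156.0, 196.5]
tcp_rot: [-180.0, -0.2, 163.9]
ft_force: [1.1, -0.5, -3.7]
finger_gap: 23.0
grip_force: 69.4
```

{"op": "apply_moves", "data": {"steps": [[-1,-10,-40,0,0,0,0],[-1,-10,-40,0,0,0,0],[-1,-10,-40,0,0,0,0],[-1,-10,-40,0,0,0,0],[-1,-10,-40,0,0,0,0],[-1,-8,-32,0,0,0,0],[-1,-6,-18,0,0,0,0],[-1,0,0,0,0,0,0]]}}

```text
time: 17.15
tool_pos: [591.1, -415.1, 195.6]
tcp_rot: [180.0, -0.2, 163.7]
ft_force: [-0.2, -0.8, -4.3]
finger_gap: 22.8
grip_force: 69.5
```

{"op": "apply_moves", "data": {"steps": [[-1,0,0,0,0,0,1],[-1,0,0,0,0,0,1],[-1,0,0,0,0,0,1],[-1,0,0,0,0,0,1],[-1,0,0,0,0,0,1],[-1,0,0,0,0,0,0.3],[-1,0,0,0,0,0,0],[-1,0,0,0,0,0,0]]}}

```text
time: 17.95
tool_pos: [593.4, -411.3, 197.8]
tcp_rot: [-180.0, -0.0, 137.5]
ft_force: [0.2, 0.4, -3.9]
finger_gap: 22.7
grip_force: 69.5
```

Run:
```python
from h import *
from bench import r
c,P,d,q,s=wrist(r,"w5"); np.savez("w5.npz",c=c,P=P,d=d)
R=Ro.from_euler("xyz",q["tcp_rot"],degrees=True).as_matrix()
print(q["tool_pos"],q["tcp_rot"],q["time"])
L=(P-q["tool_pos"])@R
t=L[(d>0)&(np.abs(L[...,0])<90)&(np.abs(L[...,1])<70)&(L[...,2]>8)&(L[...,2]<35)]; print("head",*rect(t))
m=(d>0)&(np.hypot(P[...,0]-485,P[...,1]+393)<75)
for a in(23,25,28,31): 
    t=P[m&(P[...,2]>a)&(P[...,2]<52)]; print(a,len(t),*rect(t),t[:,2].max())
```

```text
[ 593.39421297 -411.34397581  197.75141783] [-1.79996940e+02 -4.97447033e-02  1.37508005e+02] 17.95
head [ 0.7 -0.9] [119.3  88.8] 0.3
23 4945 [ 474.1 -405.8] [99.2 86.2] 49.2 47.86997641611316
25 4859 [ 485.  -393.3] [64.6 86.2] 49.1 47.86997641611316
28 4690 [ 485.4 -393.2] [61.2 86.4] 48.5 47.86997641611316
31 4432 [ 484.7 -393.2] [58.6 85.9] 49.6 47.86997641611316
```

View pics/w5.png

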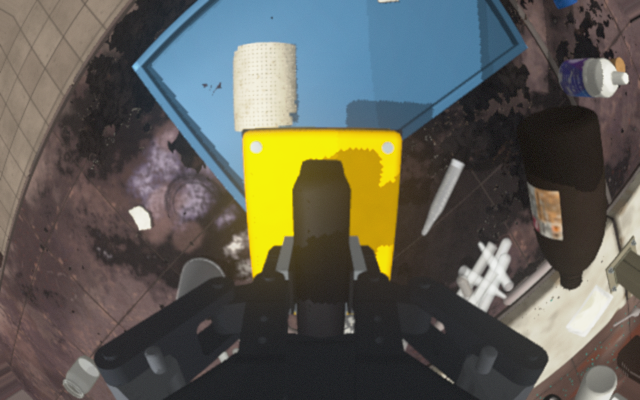

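The wrist view shows the perforated piece at (265,85), parallel to the probe's long side. It measures 64.6x86.2 mm at (485.1,-393.2), long axis 138.8°. I move over it, then descend.

{"op": "apply_moves", "data": {"steps": [[-1,8,-5,0,0,0,0],[-1,18,-12,0,0,0,0],[-1,22,-14,0,0,0,0],[-1,22,-14,0,0,0,0],[-1,14,-9,0,0,0,0],[-1,7,-5,0,0,0,0],[-1,0,0,0,0,0,-0.25],[-1,0,0,0,0,0,0]]}}

```text
time: 18.8
tool_pos: [487.3, -393.6, 198.6]
tcp_rot: [180.0, 0.1, 138.7]
ft_force: [-0.2, -1.3, -4.2]
finger_gap: 22.8
grip_force: 69.6
```

{"op": "apply_moves", "data": {"steps": [[-1,0,0,10,0,0,0],[-1,0,0,15,0,0,0],[-1,0,0,15,0,0,0],[-1,0,0,10,0,0,0],[-1,0,0,0,0,0,0],[-1,0,0,0,0,0,0],[-1,0,0,0,0,0,0],[-1,0,0,0,0,0,0]]}}

```text
time: 19.6
tool_pos: [487.2, -394.0, 149.4]
tcp_rot: [-180.0, 0.1, 138.6]
ft_force: [-0.5, -0.0, -4.0]
finger_gap: 22.8
grip_force: 69.5
```

Run:
```python
from h import *
from bench import r
q=r.sense(); print(q["tool_pos"],q["tcp_rot"]); go(q,(486.4,-393.2,98.5),138.8)
```

```text
[ 487.2157989  -393.95839203  149.39436627] [-1.79994719e+02  1.03129026e-01  1.38635141e+02]
shift [ 1.2  0.  50.9] turn units -0.03
```

{"op": "apply_moves", "data": {"steps": [[-1,1,0,10,0,0,0],[-1,0,0,12,0,0,0],[-1,0,0,10,0,0,0],[-1,0,0,8,0,0,0],[-1,0,0,5,0,0,0],[-1,0,0,3,0,0,0],[-1,0,0,2,0,0,0],[-1,0,0,0.5,0,0,0]]}}

```text
time: 20.4
tool_pos: [486.1, -392.9, 97.9]
tcp_rot: [-180.0, 0.0, 138.6]
ft_force: [-0.3, 0.0, -4.4]
finger_gap: 23.4
grip_force: 69.6
```

{"op": "apply_moves", "data": {"steps": [[-1,0,0,0,0,0,0],[-1,0,0,0,0,0,0],[-1,0,0,0,0,0,0],[-1,0,0,0,0,0,0],[-1,0,0,0,0,0,0],[-1,0,0,0,0,0,0],[-1,0,0,0,0,0,0],[-1,0,0,0,0,0,0]]}}

```text
time: 21.2
tool_pos: [486.0, -392.8, 97.8]
tcp_rot: [-180.0, -0.0, 138.6]
ft_force: [-0.2, -0.8, -3.8]
finger_gap: 22.9
grip_force: 69.6
```

Run:
```python
from h import *
from bench import r
q=r.sense(); print(q["tool_pos"],q["tcp_rot"],q["qd"].round(2)); go(q,(486.4,-393.2,98.5),138.8)
for n in("top","scene"):
    s=r.snapshot(n); np.savez("e"+n+".npz",**s)
    c,P,d=cloud("e"+n); H,S,V=[cv2.cvtColor(c,cv2.COLOR_BGR2HSV)[...,i].astype(int) for i in range(3)]
    y=P[(d>0)&(np.hypot(P[...,0]-485,P[...,1]+393)<110)&(H>18)&(H<35)&(S>140)&(V>120)&(P[...,2]>50)&(P[...,2]<95)]
    print(n,*rect(y),np.percentile(y[:,2],[5,50,95]))
s=np.load("escene.npz")["color"]; cv2.imwrite("pics/s3.png",cv2.resize(s[220:360,300:480],None,fx=4,fy=4))
```

```text
[ 485.9975832  -392.80551716   97.78701177] [-1.79997942e+02 -9.79569373e-04  1.38637712e+02] [-0.09 -0.01  0.02  0.01 -0.02  0.05]
shift [-0.6 -0.  -0.7] turn units -0.03
top [ 495.5 -375.2] [ 50.8 116.1] 48.2 [71.37039958 76.93008477 81.02594702]
scene [ 483.6 -394.8] [ 86.6 119.1] 47.4 [62.85042194 78.00529608 80.80601367]
```

View pics/s3.png

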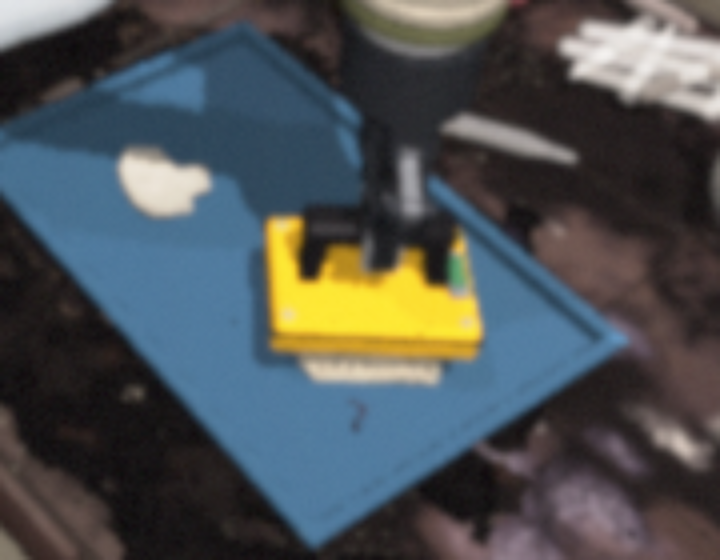

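The probe sits level and centred over the strainer piece, head top at about 79 mm, so the window is about 10 mm above the piece. The piece is still visible below it and the shard has not moved. I hand in now.

```bash
python3 -c "
from bench import r
print(r.hand_in())"
```

```text
the job is handed in; nothing more can be done
None
```

I opened the shutter, held the probe over the source disc for more than two seconds, and handed the job in at about 21 s with the probe still gripped, level and centred about 10 mm above the strainer piece; no verdict came back.

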